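# Rack the spice jars with stickers on top

### The job

Swing the keeper bar of the spice rack clear of its notches. Roll each spice jar that lies on the worktop until its orange sticker is on top (do not lift a jar while its sticker still faces sideways or down), then lay the jars in the rack, one in each pair of notches, sticker still on top. Last, swing the keeper bar back over the jars to its stop and let go; leave the mug, tea light, tin and garlic where they are.

Things in the scene. Friction and masses are not known exactly. Their poses are not given: they have to be found in the camera images.
- jar_a: black-capped spice jar, black label, a plain cylinder 41 mm across, 105 mm long, 0.09 to 0.15 kg; may be absent. Origin: centre of its bottom end; z: along the jar to the cap; x: out of the middle of its bright orange sticker (22 mm long, 20 mm round, halfway along), so x up = sticker on top. Starts lying on the worktop, sticker about a quarter turn from the top, either way.
- jar_a_mid (a point): the middle of jar_a, on its axis, 52.5 mm from its bottom end; axes as jar_a. Lying on the worktop it is 20 mm high. A jar starts with its cap towards the robot. It rolls without slipping when pushed sideways by a finger or stroked across its top (its axis travels 20.4 mm per radian, half as far as a stroking fingertip) and soon stops when let go; a hard knock can send it 15 cm.
- jar_b: black-capped spice jar, blue and white label, a plain cylinder 41 mm across, 105 mm long, 0.09 to 0.15 kg; may be absent. Origin: centre of its bottom end; z: along the jar to the cap; x: out of the middle of its bright orange sticker (22 mm long, 20 mm round, halfway along), so x up = sticker on top. Starts lying on the worktop, sticker about a quarter turn from the top, either way.
- jar_b_mid (a point): the middle of jar_b, on its axis, 52.5 mm from its bottom end; axes as jar_b. Lying on the worktop it is 20 mm high. A jar starts with its cap towards the robot. It rolls without slipping when pushed sideways by a finger or stroked across its top (its axis travels 20.4 mm per radian, half as far as a stroking fingertip) and soon stops when let go; a hard knock can send it 15 cm.
- jar_c: black-capped spice jar, red and white label, a plain cylinder 41 mm across, 105 mm long, 0.09 to 0.15 kg; may be absent. Origin: centre of its bottom end; z: along the jar to the cap; x: out of the middle of its bright orange sticker (22 mm long, 20 mm round, halfway along), so x up = sticker on top. Starts lying on the worktop, sticker about a quarter turn from the top, either way.
- jar_c_mid (a point): the middle of jar_c, on its axis, 52.5 mm from its bottom end; axes as jar_c. Lying on the worktop it is 20 mm high. A jar starts with its cap towards the robot. It rolls without slipping when pushed sideways by a finger or stroked across its top (its axis travels 20.4 mm per radian, half as far as a stroking fingertip) and soon stops when let go; a hard knock can send it 15 cm.
- rack: fixed wooden spice rack: base board 310x92 mm, 6 mm thick, and two saw-tooth rails (10 mm thick, 28 mm either side of the middle line, teeth to 34 mm high) with three pairs of 90 degree notches 70 mm apart. A jar lies in a pair along the rack's y axis, either end first; fingers fit between the rails (46 mm). Origin on the worktop under the middle notch; x along the rack to the post; z up.
- slot_near (a point): where the middle of a jar lies when seated in the notches nearest the robot, 70 mm before the middle one: on the jar's axis, 36 mm above the worktop; axes as rack
- slot_mid (a point): where the middle of a jar lies when seated in the notches in the middle: on the jar's axis, 36 mm above the worktop; axes as rack
- slot_far (a point): where the middle of a jar lies when seated in the notches farthest, next to the post, 70 mm beyond the middle one: on the jar's axis, 36 mm above the worktop; axes as rack
- bar (a joint): swing of the keeper bar, rad: 0 = over all three notches, at its stop; grows as the knob end swings to the robot's right (counter-clockwise seen from above); 1.3 = other stop. Stays where left, friction 0.06 N m. Starts between 0 and 0.4; beyond 1.0 it is clear of the notches
- bar_knob (a point): grip point, 90 mm up, of the upright black knob (21 mm across, top 14 mm above this point, bar's upper face 16 mm below it) on the free end of the aluminium keeper bar (16 mm wide, 10 mm thick, underside 64 mm above the worktop, 8 mm above seated jars), 257 mm from its hinge
- bar_hinge (a point): vertical hinge axis of the keeper bar, on the steel post at the far end of the rack, 147 mm along the rack's x axis from its origin; post and bar reach 75 mm above the worktop. A drinks machine stands behind the rack: low tray (30 mm) from x = 0.60 m on, spout 0.24 m up beyond x = 0.69 m
- mug_2: small white mug with a red inside, 62x92x51 mm, standing at the back; a bystander; origin at the centre of its underside
- candle_1: tea light 38 mm across, 15 mm high, beside the left rear corner of the coffee mill; a bystander; origin at the centre of its underside
- tin_1: green tin 75 mm across, 58 mm high, to the left of the rack; a bystander; origin at the centre of its underside
- garlic_1: garlic bulb 60 mm across, 59 mm high, at the left, the one nearer the robot; a bystander; origin at the centre of its underside
- edge_strip: fixed low aluminium strip along the right-hand edge of the worktop, 360 mm long (along x), 12 mm wide, 10 mm high, that keeps jars from rolling off; origin at the centre of its underside
- coffee_mill: fixed wooden hand coffee mill behind the right-hand jars, do not bump it: 116 mm square, from 55 mm before to 62 mm behind and 35 mm right to 81 mm left of its origin (on the worktop), 131 mm high, a crank on top to 178 mm, pointing to the back; a small drawer knob sticks out 8 mm towards the robot

How it is judged:
By the outcome, as a careful person would: the job done as asked, in the order asked, and still so for the second after the job is handed in, with the robot touching nothing.
Of jar_a, jar_b, jar_c only 2 to 3 are there at a start; the rules pass over those that are not, and their reading is None.
At some moment in a run one of jar_a, jar_b, jar_c may be knocked a few centimetres aside while the robot is not near it.
Once in a run the grip may slacken for a moment while it holds something.
It also fails if it takes over 210 s, if anything falls off the work surface, if the arm or the gripper's body presses on something with over 40 N, if the wrist force passes 120 N, or if a joint passes its speed limit or range.

### The arm

A 6-joint arm with a two-finger parallel gripper is mounted at the origin on a cart in front of the work surface, level with it; the furniture and walls round the work are solid. World frame = base frame: x ahead of the robot, y to its left, z up, the work surface at z = 0. Lengths are in m, angles in rad, forces in N, time in s.
With the tool pointing down it reaches from about 0.25 to 0.775 m from the base axis. Payload 8.9 kg.
Tool frame: the origin (TCP) lies at the very end of the fingers, on their centre line; the grasp point (between the pads) lies 19 mm behind it (hold_point_z is the distance from the TCP to the grasp point, in m); z points along the fingers, y is the line along which they close (so a half turn about z gives the same grasp; the last joint's range is limited). The gripper opens to 85 mm and grips with 20 to 120 N. Pads are 22 mm wide; open, the fingers measure 114 mm over their backs; the gripper's body (76 mm by 85 mm) begins 54 mm behind the grasp point. The pads swing forward as they close: fully open they stand 13 mm farther back than shut.
Start: joints at [1.133, 0.291, -0.153, 1.127, 0, 1.431], TCP at [0.155, 0.502, 0.231] pointing down, gripper open.
Joint ranges: [-2.52, 2.52], [-0.91, 1.74], [-1.3, 1.37], [-1.96, 2.02], [-1.52, 1.47], [-3.14, 3.14]. Speed limits (rad/s): [2.22, 2.22, 2.79, 3.14, 3.14, 3.14].

### API

Orientations are given as a rotation vector (axis times angle).
In Python, from rig import reach, move_linear, move_joints, release, clamp, pause, solve_ik, read_camera, calibration, PlanningError, close_job, get_time_s, get_joint_positions, get_joint_vel, get_tau, get_tool_pos, get_eef_rot, get_contact_force, get_torque, get_opening, get_grasp_force, hold_point_z gives the robot as it stands. Calls block until the motion is done:
- reach(position, orientation): joint-space move of the TCP to a pose.
- move_linear(position, rotation=None, feed=0.15, until_force=None): straight line of the TCP; rotation=None keeps the orientation; feed is the mean speed in m/s. With until_force (N) it stops when the force on the tool has changed by that much, and returns True; else False.
- move_joints(angles): joint-space move.
- release() and clamp(newtons=None): open the fingers fully, or close them until they stop; newtons is the grip in N (None keeps the last).
- pause(seconds).
- solve_ik(position, orientation): joint angles nearest the present ones, or None.
- read_camera(name): name is "scene" or "top" or "wrist"; returns the picture (420x560x3 uint8, red, green, blue); there is no depth.
- calibration(name): a dict with "mtx" (3x3 intrinsics, pixels), "D" ([k1, k2, p1, p2, k3] as OpenCV has them; the pictures are not rectified), "origin" and "rotation" of the camera in the world. Camera axes: x right, y down, z forward; pixel columns grow to the right and rows downward; lengths in m; the calibration is good to about 2 mm. A picture is of the moment at which its call begins: read the wrist's pose just before it. calibration takes no time and is no camera call; for the wrist camera it gives the pose at the moment of the call.
A pose or a line that the arm cannot do raises PlanningError and nothing moves.
- close_job(): hands the job in; it is judged then, once.
Readings, each from a call of its own:
- get_time_s(): time.
- get_joint_positions(): joint angles.
- get_joint_vel(): joint speeds.
- get_tau(): joint torques, N m.
- get_tool_pos(): TCP position.
- get_eef_rot(): TCP orientation.
- get_contact_force(): force on the tool from outside, world axes, zero at the start.
- get_torque(): the same for the moment, N m.
- get_opening(): opening from 0.0 (shut) to 1.0 (fully open).
- get_grasp_force(): force on a finger pad.
Only numpy, scipy, OpenCV 4.12 (cv2) and the standard library are available. Lean on these libraries where they do the work, as an engineer would, in place of code of your own. Each camera call takes 0.05 s, during which the arm holds its last target. There are 200 camera calls.

## Working session

There is one attempt and no reset: what is moved stays moved. The work goes in short steps, each a Python script; the robot and the scene stay as the last script left them, time stands still between calls to the robot, and variables do not carry over. Pictures are saved under pics/ and viewed, at most 14 in all, crops included, and the job is handed in when it is done.

```bash
mkdir -p pics; ls
python3 - <<'E'
from rig import *
import cv2, numpy as np
for n in ["scene","top"]:
    im=read_camera(n); cv2.imwrite(f"pics/{n}0.png",cv2.resize(im[:,:,::-1],(800,600),interpolation=cv2.INTER_CUBIC)); cv2.imwrite(f"raw_{n}.png",im[:,:,::-1])
    c=calibration(n); print(n,c)
print(calibration("wrist")['mtx'],calibration("wrist")['origin'],calibration("wrist")['rotation'],get_tool_pos(),get_eef_rot(),hold_point_z() if callable(hold_point_z) else hold_point_z,get_time_s())
E
```

```text
pics
scene {'mtx': array([[420.79916662,   0.        , 279.4605367 ],
       [  0.        , 420.79916662, 215.58858972],
       [  0.        ,   0.        ,   1.        ]]), 'D': array([-0.08537424,  0.        ,  0.        ,  0.        ,  0.        ]), 'origin': array([-0.32386283,  0.89281716,  0.57732529]), 'rotation': array([-1.0098213 ,  2.06894373, -1.31099435])}
top {'mtx': array([[405.73107338,   0.        , 276.60327136],
       [  0.        , 405.73107338, 210.92007907],
       [  0.        ,   0.        ,   1.        ]]), 'D': array([-0.05350332,  0.        ,  0.        ,  0.        ,  0.        ]), 'origin': array([0.4017061 , 0.22276865, 1.10423059]), 'rotation': array([-2.15348957,  2.15165198, -0.17262212])}
[[348.20795169   0.         283.76798758]
 [  0.         348.20795169 212.82481302]
 [  0.           0.           1.        ]] [0.07368495 0.52713419 0.37279619] [2.29928828 1.69804975 0.28605318] [0.1543661  0.5013903  0.23080382] [-4.67529519e-01 -3.10623877e+00  1.71031479e-03] 0.0187 0.1
```

View pics/top0.png

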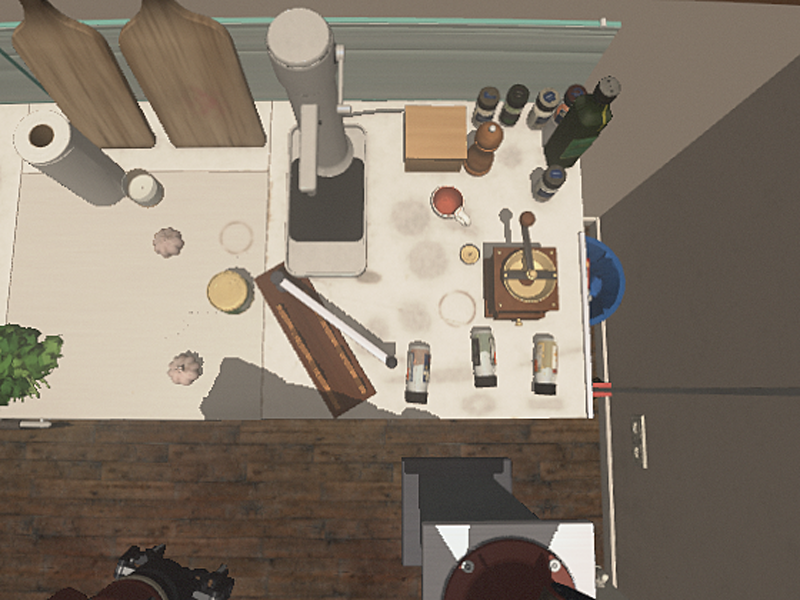

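View pics/scene0.png

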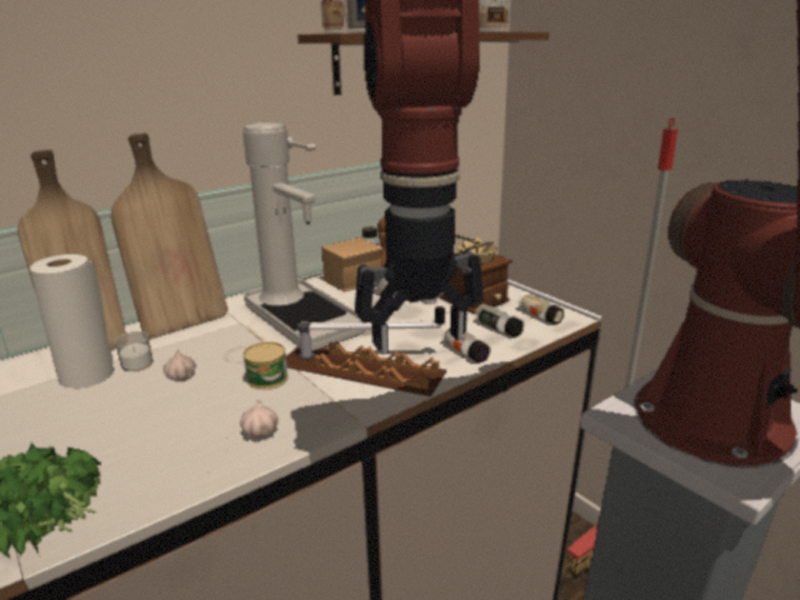

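The top view shows the rack (800px scale: (258,275) to (375,400)), with the bar from post (278,278) to knob (392,362). Three jars lie at (418,372), (484,357) and (545,365), caps towards the robot. I'll enlarge both views.

```bash
cat > h.py <<'E'
from rig import *
import cv2, numpy as np
from scipy.spatial.transform import Rotation as R
def ray(n,uv,c=None):
    c=c or calibration(n)
    p=cv2.undistortPoints(np.array(uv,float).reshape(-1,1,2),c['mtx'],c['D']).reshape(-1,2)
    d=R.from_rotvec(c['rotation']).apply(np.c_[p,np.ones(len(p))]); return c['origin'],d
def onplane(n,uv,z,c=None):
    o,d=ray(n,uv,c); return o+d*((z-o[2])/d[:,2])[:,None]
def proj(n,P,c=None):
    c=c or calibration(n); r=R.from_rotvec(c['rotation']).inv()
    return cv2.projectPoints(r.apply(np.atleast_2d(P)-c['origin']),np.zeros(3),np.zeros(3),c['mtx'],c['D'])[0].reshape(-1,2)
def down(yaw):  # tool z down, tool y (closing) at heading yaw(+90) : tool x heading = yaw
    x=np.array([np.cos(yaw),np.sin(yaw),0]); z=np.array([0,0,-1.]); y=np.cross(z,x)
    return R.from_matrix(np.c_[x,y,z]).as_rotvec()
def crop(im,x0,y0,x1,y1,name,s):
    cv2.imwrite(f"pics/{name}.png",cv2.resize(im[y0:y1,x0:x1,::-1],None,fx=s,fy=s,interpolation=cv2.INTER_CUBIC))
E
python3 - <<'E'
from h import *
a=cv2.imread("raw_top.png")[:,:,::-1]; crop(a,170,180,420,300,"topc",3.2)
b=cv2.imread("raw_scene.png")[:,:,::-1]; crop(b,190,195,410,285,"scenec",3.6)
print(get_eef_rot(), down(0.0), R.from_rotvec(get_eef_rot()).as_matrix())
W=R.from_rotvec(calibration("wrist")['rotation']).as_matrix(); T=R.from_rotvec(get_eef_rot()).as_matrix()
print(T.T@W, T.T@(calibration("wrist")['origin']-get_tool_pos()))
k=.7
s=lambda u,v:(u*k,v*k)
print("post",onplane("top",[s(278,278)],.075),"knob",onplane("top",[s(392,362)],.1),"jars",onplane("top",[s(418,372),s(484,357),s(545,365)],.02))
E
```

```text
[-4.67529519e-01 -3.10623877e+00  1.71031479e-03] [3.14159265 0.         0.        ] [[-9.55695268e-01  2.94357401e-01 -5.23814119e-04]
 [ 2.94357800e-01  9.55694742e-01 -1.02237146e-03]
 [ 1.99663792e-04 -1.13126434e-03 -9.99999340e-01]]
[[ 1.10595112e-04 -9.44502510e-01 -3.28504181e-01]
 [ 9.99999820e-01 -8.91166693e-05  5.92887459e-04]
 [-5.89258892e-04 -3.28504188e-01  9.44502330e-01]] [ 0.08471286  0.00069357 -0.14197633]
post [[0.59464599 0.41907031 0.075     ]] knob [[0.44302403 0.21351576 0.1       ]] jars [[ 0.42778462  0.1644016   0.02      ]
 [ 0.45556718  0.04056613  0.02      ]
 [ 0.44041009 -0.07419795  0.02      ]]
```

View pics/topc.png

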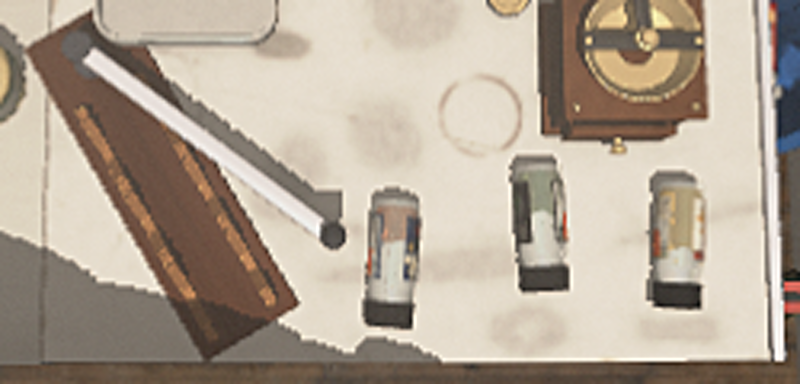

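View pics/scenec.png

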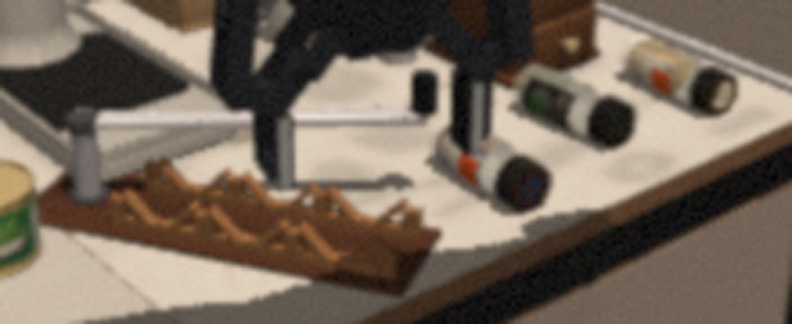

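The crops show the left jar's sticker on its +y side, the middle jar's on -y (only just visible) and the right jar's on +y. The bar runs from the hinge at crop (78,43) to the knob at (332,235). The rack board corners are (28,50), (207,357) and (298,303). Next I'll work out the geometry and IK feasibility, then swing the bar.

Run:
```python
from h import *
g=lambda u,v:(170+u/3.2,180+v/3.2)
C=onplane("top",[g(28,50),g(207,357),g(298,303)],.006)
hinge=onplane("top",[g(78,43)],.08)[0]; knob=onplane("top",[g(332,235)],.104)[0]
ux=C[0]-C[1]; print("len",np.linalg.norm(ux),"w",np.linalg.norm(C[2]-C[1]),C)
ah=np.arctan2(ux[1],ux[0]); yw=C[1]-C[2]; print("rack heading",ah,np.arctan2(yw[1],yw[0])-np.pi/2)
print("hinge",hinge,"knob",knob,np.linalg.norm((knob-hinge)[:2]))
ctr=(C[0]+C[2])/2; print("ctr",ctr)
phi=np.arctan2(*(knob-hinge)[1::-1]); print("bar",(phi-ah-np.pi)%(2*np.pi))
for off in (0,np.pi):
  for b in (0,.38,.8,1.15):
    h=ah+np.pi+b; p=hinge+.257*np.array([np.cos(h),np.sin(h),0]); p[2]=.078
    q=solve_ik(p,down(h+off)); print(off,b,p,None if q is None else np.round(q,2))
for nm,p,h in (("far",.07,0),("mid",0,0),("near",-.07,0)):
  for o in (np.pi/2,-np.pi/2):
    P=ctr+p*np.array([np.cos(ah),np.sin(ah),0]); P[2]=.03
    q=solve_ik(P,down(ah+o)); print(nm,o,P,None if q is None else np.round(q,2))
for y in (.16,.04,-.07,-.11):
  q=solve_ik([.44,y,.004],down(np.pi)); print(y,None if q is None else np.round(q,2))
```

```text
len 0.30325708768129045 w 0.08767309784522465 [[0.60464659 0.47582183 0.006     ]
 [0.34550691 0.31830521 0.006     ]
 [0.39007079 0.24280268 0.006     ]]
rack heading 0.5461675479066663 0.5332049692414067
hinge [0.5967409  0.41878584 0.08      ] knob [0.44276696 0.21514859 0.104     ] 0.2552961083462755
ctr [0.49735869 0.35931226 0.006     ]
bar 0.3772231561310999
0 0 [0.3771289  0.28529589 0.078     ] [ 0.49  0.35 -0.52  0.7   0.   -0.05]
0 0.38 [0.44230915 0.21335986 0.078     ] [ 0.3   0.38 -0.48  0.72  0.   -0.63]
0 0.8 [0.53949557 0.16824249 0.078     ] [ 0.17  0.49 -0.28  0.8   0.   -1.17]
0 1.15 [0.62887697 0.16380295 0.078     ] [ 0.14  0.64 -0.02  0.92 -0.   -1.55]
3.141592653589793 0 [0.3771289  0.28529589 0.078     ] [ 0.49  0.35 -0.52  0.7   0.    3.09]
3.141592653589793 0.38 [0.44230915 0.21335986 0.078     ] [ 0.3   0.38 -0.48  0.72  0.    2.52]
3.141592653589793 0.8 [0.53949557 0.16824249 0.078     ] [ 0.17  0.49 -0.28  0.8   0.    1.97]
3.141592653589793 1.15 [0.62887697 0.16380295 0.078     ] [ 0.14  0.64 -0.02  0.92  0.    1.59]
far 1.5707963267948966 [0.55717519 0.39567139 0.03      ] [0.51 0.74 0.05 0.88 0.   1.54]
far -1.5707963267948966 [0.55717519 0.39567139 0.03      ] [ 0.51  0.74  0.05  0.88  0.   -1.61]
mid 1.5707963267948966 [0.49735869 0.35931226 0.03      ] [ 0.51  0.63 -0.18  0.76  0.    1.53]
mid -1.5707963267948966 [0.49735869 0.35931226 0.03      ] [ 0.51  0.63 -0.18  0.76  0.   -1.61]
near 1.5707963267948966 [0.43754219 0.32295313 0.03      ] [ 0.5   0.52 -0.38  0.66  0.    1.53]
near -1.5707963267948966 [0.43754219 0.32295313 0.03      ] [ 0.5   0.52 -0.38  0.66  0.   -1.62]
0.16 [ 0.19  0.45 -0.61  0.5   0.    0.19]
0.04 [-0.08  0.42 -0.68  0.47  0.   -0.08]
-0.07 [-0.32  0.42 -0.67  0.48  0.   -0.32]
-0.11 [-0.41  0.43 -0.65  0.49  0.   -0.41]
```

```bash
cat >> h.py <<'E'
HINGE=np.array([.5967,.4188]); AH=.54; CTR=np.array([.4974,.3593])
def bar_pose(b,z=.08):
    h=AH+np.pi+b; p=HINGE+.257*np.array([np.cos(h),np.sin(h)]); return np.r_[p,z],down(h)
def T(s=""): print(s,"t",round(get_time_s(),1),"F",np.round(get_contact_force(),1),"op",round(get_opening(),3),"g",round(get_grasp_force(),1))
E
python3 - <<'E'
from h import *
b0=.38
p,o=bar_pose(b0,.17); reach(p,o)
p,o=bar_pose(b0,.08); print(move_linear(p,o,until_force=15)); T("down")
clamp(30); T("clamp")
for b in np.linspace(b0,1.15,7)[1:]:
    p,o=bar_pose(b); move_linear(p,o,feed=.12)
T("swung"); release()
p[2]=.2; move_linear(p,o,feed=.25); T("up")
reach([.42,.10,.33],down(np.pi)); 
c=calibration("wrist"); im=read_camera("wrist"); np.savez("w1.npz",im=im,**c); crop(im,0,0,560,420,"w1",800/560)
im=read_camera("top"); crop(im,170,150,420,300,"top1",3.2);T()
E
```

```text
False
down t 2.6 F [ 0.5 -1.   0.3] op 1.001 g 0.0
clamp t 3.2 F [-0.6 -0.2  4.5] op 0.233 g 30.1
swung t 5.8 F [0.4 0.4 6.9] op 0.231 g 30.4
up t 7.1 F [ 0.3 -0.4 -0.2] op 0.996 g 0.0
 t 8.6 F [-0.7  1.3  0.2] op 0.992 g 0.0
```

View pics/w1.png

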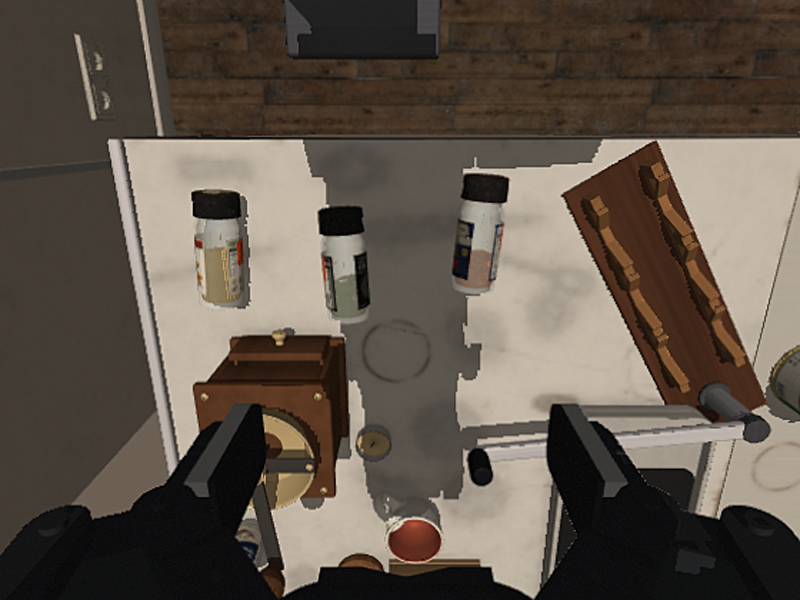

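The wrist view (800 px scale) shows the bar swung clear, knob at (480,465). Jar midlines run (217,205)-(223,298), (341,222)-(349,310) and (485,188)-(473,285), and the near board corners are (565,192) and (656,142). I'll check these with model overlays and measure the sticker angles.

```bash
cat >> h.py <<'E'
def jar_from(uv_cap,uv_bot,capend,botend,c):
    """midline pts + end pts (px) -> mid point xy, heading of cap direction"""
    a,b=onplane("wrist",[uv_cap,uv_bot],.0204,c)[:, :2]; d=(a-b)/np.linalg.norm(a-b)
    e1=onplane("wrist",[capend],.010,c)[0,:2]; e2=onplane("wrist",[botend],.03,c)[0,:2]
    s=((e1-b)@d+(e2-b)@d)/2; return b+s*d,np.arctan2(d[1],d[0]),(e1-e2)@d
def cyl(mid,h,z=.0204,n=48):
    d=np.array([np.cos(h),np.sin(h),0]); l=np.array([-d[1],d[0],0]); t=np.linspace(0,2*np.pi,n)
    ring=.0204*(np.outer(np.cos(t),l)+np.outer(np.sin(t),[0,0,1])); m=np.r_[mid,z]
    return np.r_[m+ring+.0525*d,m+ring-.0525*d]
def sticker(im,c,mid,h,z=.0204):
    """angle of sticker centre from top, + towards left of cap heading... (deg, towards +lateral l)"""
    hsv=cv2.cvtColor(im,cv2.COLOR_RGB2HSV)
    m=((hsv[...,0]>=4)&(hsv[...,0]<=16)&(hsv[...,1]>165)&(hsv[...,2]>110))
    v,u=np.nonzero(m); 
    if len(u)==0: return None
    o,d=ray("wrist",np.c_[u,v],c); a=np.array([np.cos(h),np.sin(h),0]); l=np.array([-a[1],a[0],0])
    M=np.r_[mid,z]; w=o-M
    dp=d-np.outer(d@a,a); wp=w-(w@a)*a
    A=(dp**2).sum(1); B=dp@wp; C=wp@wp-.0204**2; D=B*B-A*C; k=D>0
    t=(-B[k]-np.sqrt(D[k]))/A[k]; P=w+d[k]*t[:,None]; s=P@a; k2=abs(s)<.018; P=P[k2]
    if len(P)<4: return len(P)
    th=np.degrees(np.arctan2(P@l,P[:,2])); return len(P),np.round(np.percentile(th,[2,50,98]),1),np.round(np.percentile(P@a,[2,98])*1e3,1)
def overlay(im,jars,c,name,box,s,extra=()):
    im=im.copy(); x0,y0,x1,y1=box
    big=cv2.resize(im[y0:y1,x0:x1],None,fx=s,fy=s,interpolation=cv2.INTER_CUBIC)
    for j in jars:
        hull=cv2.convexHull(((proj("wrist",cyl(*j),c)-[x0,y0]+.5)*s).astype(np.int32)); cv2.polylines(big,[hull],True,(255,0,255),1)
    for p in extra: cv2.circle(big,tuple(int(q) for q in (proj("wrist",p,c)[0]-[x0,y0]+.5)*s),3,(0,255,0),1)
    cv2.imwrite(f"pics/{name}.png",big[...,::-1])
def rackpt(x,y,z,ah,ctr): return np.array([ctr[0]+x*np.cos(ah)-y*np.sin(ah),ctr[1]+x*np.sin(ah)+y*np.cos(ah),z])
E
python3 - <<'E'
from h import *
d=np.load("w1.npz"); im=d["im"]; c={k:d[k] for k in ("mtx","D","origin","rotation")}
k=.7; s=lambda *p:np.array(p)*k
J=[jar_from(s(217,205),s(223,298),s(215,191),s(223,306),c),jar_from(s(341.5,222),s(349,310),s(340,207),s(349,321),c),jar_from(s(485.5,188),s(473.5,285),s(487,175),s(472,294),c)]
for j in J: print(np.round(j[0],4),np.round(j[1:],4),sticker(im,c,*j[:2]))
C=onplane("wrist",[s(565,192),s(656,142),s(766,405)],.006,c); print(C)
e=C[2]-C[1]; ah=np.arctan2(e[1],e[0]); print("ah",ah,np.linalg.norm(e),np.linalg.norm(C[1]-C[0]),"ctr",(C[0]+C[2])/2)
ctr=((C[0]+C[2])/2)[:2]
ex=[rackpt(x,y,z,ah,ctr) for x,y,z in [(-.155,.046,.006),(-.155,-.046,.006),(.155,.046,.006)]]+[rackpt(x,y,.034,ah,ctr) for x in (-.105,-.035,.035) for y in (-.028,.028)]+[rackpt(.147,0,.075,ah,ctr)]
overlay(im,[j[:2] for j in J],c,"ov1",(120,85,560,320),1.8,ex)
E
```

```text
[ 0.4392 -0.0702] [3.083  0.1033] (30, array([-73.4, -66.3,  60.2]), array([-11.6,   9.3]))
[0.4537 0.0447] [-3.0976  0.1047] (12, array([61.8, 67.8, 73.5]), array([-8.9,  8.7]))
[0.4259 0.1688] [3.0699 0.1066] (7, array([-58.1, -55.5, -53. ]), array([-2.8,  8.5]))
[[0.38827671 0.24720659 0.006     ]
 [0.34494409 0.32288296 0.006     ]
 [0.60972903 0.4823575  0.006     ]]
ah 0.5420939200555206 0.30910061841311265 0.08720452367908325 ctr [0.49900287 0.36478204 0.006     ]
```

View pics/ov1.png

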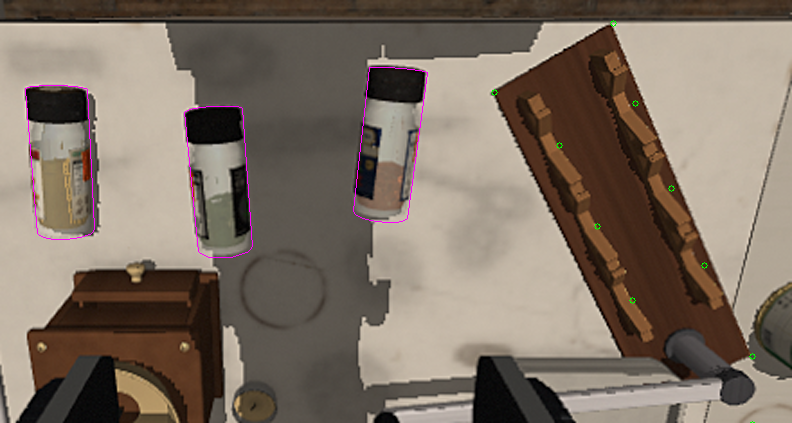

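The jar outlines fit. The rack peaks and hinge are off by about 31 mm along the rack, so the board isn't centred on the origin, and I should anchor to the hinge and teeth instead. I'll take a closer look at the rack.

```bash
cat >> h.py <<'E'
def peaks(ah,o): return [rackpt(x,y,.034,ah,o) for x in (-.113,-.097,-.043,-.027,.027,.043,.097) for y in (-.033,-.023,.023,.033)]
E
python3 - <<'E'
from h import *
d=np.load("w1.npz"); c1={k:d[k] for k in ("mtx","D","origin","rotation")}
hw=onplane("wrist",[(757*.7,430*.7)],.075,c1)[0,:2]; print("hinge wrist",hw)
o=hw-.147*np.array([np.cos(.542),np.sin(.542)]); print("origin",o)
th=AH-np.pi/2; tx=np.array([np.cos(th),np.sin(th)])
reach(np.r_[o+.06*tx,.24],down(th))
c=calibration("wrist"); im=read_camera("wrist"); np.savez("w2.npz",im=im,**c)
overlay(im,[],c,"ov2",(0,0,560,420),1.42,peaks(.542,o)+[np.r_[hw,.075]])
E
```

```text
hinge wrist [0.59522074 0.42370622]
origin [0.46928897 0.34787622]
```

View pics/ov2.png

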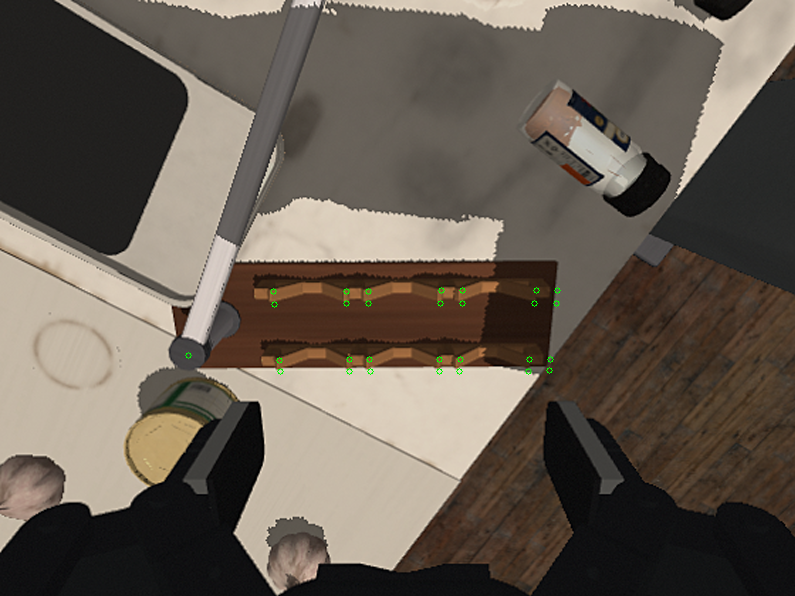

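The overlay confirms the rack model: peaks line up at (280/350/370/440/460/530, ~360) and the hinge at (188,355). Now I'll roll the left jar, using the open fingers as a cage and pushing with the +y finger.

```bash
cat >> h.py <<'E'
AH=.542; ORG=np.array([.4698,.3465]); HINGE=np.array([.5958,.4222])
def lat(h): return np.array([-np.sin(h),np.cos(h)])
def measure(mid,h,tag,z=.17):
    """hover, refine lateral position from the black cap, return mid, sticker"""
    d=np.array([np.cos(h),np.sin(h)]); reach(np.r_[mid,z],down(h)); pause(.1)
    c=calibration("wrist"); im=read_camera("wrist"); np.savez(tag+".npz",im=im,**c)
    mid=np.array(mid,float)
    for _ in range(3):
        vis=np.zeros(im.shape[:2],np.uint8)
        dil=np.r_[cyl(mid+.020*lat(h),h),cyl(mid-.020*lat(h),h)]
        cv2.fillConvexPoly(vis,cv2.convexHull(proj("wrist",dil,c).astype(np.int32)),1)
        m=((im.max(2)<60)&(vis>0)).astype(np.uint8); v,u=np.nonzero(m)
        P=onplane("wrist",np.c_[u,v],.0204,c)[:,:2]-mid; k=(P@d>.032)&(P@d<.046); q=P[k]@lat(h); 
        if k.sum()<20: print("cap not found",k.sum()); break
        e=np.percentile(q,[3,97]); mid=mid+e.mean()*lat(h)
    print(tag,"mid",np.round(mid,4),"capw",np.round(np.ptp(e)*1e3,1),"sticker",sticker(im,c,mid,h)); return mid,im,c
def push(mid,h,dist,feed=.05):
    """cage jar at mid and roll it dist along lat(h); returns predicted mid"""
    L=lat(h); s=np.sign(dist); reach(np.r_[mid,.10],down(h)); move_linear(np.r_[mid,.002],feed=.12)
    move_linear(np.r_[mid+s*.018*L,.002],feed=.08)
    move_linear(np.r_[mid+(s*.0215+dist)*L,.002],feed=feed); pause(.4)
    new=mid+dist*L; T("pushed"); move_linear(np.r_[mid+(s*.005+dist)*L,.002],feed=.08); move_linear(np.r_[new,.12],feed=.2)
    return new
E
python3 - <<'E'
from h import *
m,h=np.array([.4259,.1688]),3.0699
m,im,c=measure(m,h,"L0")
n=push(m,h,.027); print("pred",n)
m,im,c=measure(n,h,"L1"); overlay(im,[(m,h)],c,"L1",(0,0,560,420),1.3); T()
E
```

```text
L0 mid [0.4259 0.1683] capw 38.2 sticker 0
pushed t 15.0 F [ 0.  -0.7 -0. ] op 1.002 g 0.0
pred [0.42392733 0.14133156]
L1 mid [0.4223 0.1183] capw 39.0 sticker (25, array([12.9, 15. , 25.2]), array([-8. , 11.5]))
 t 16.6 F [-0.4 -1.   0.2] op 1.002 g 0.0
```

View pics/L1.png

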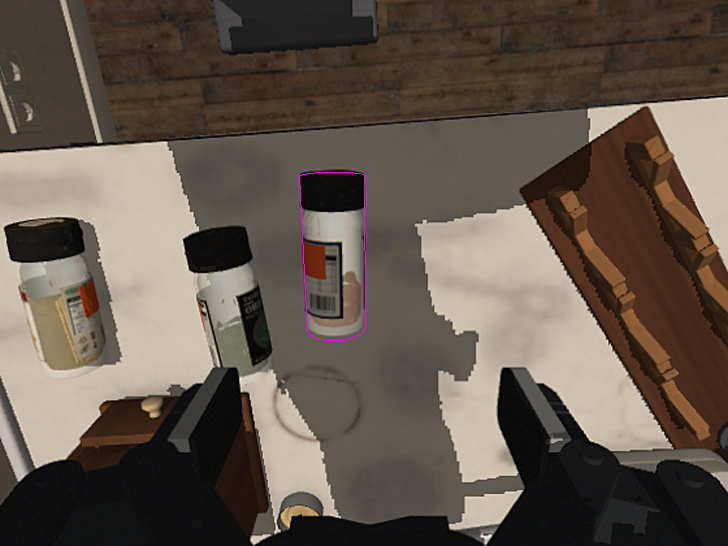

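The left jar coasted too far: its sticker is now at pixel (315,262), about 40° past top on the -y side. I'll tune the orange threshold on the saved pictures, then roll it back slowly.

```bash
python3 - <<'E'
from h import *
d=np.load("L1.npz"); im=d["im"]; c={k:d[k] for k in ("mtx","D","origin","rotation")}
hsv=cv2.cvtColor(im,cv2.COLOR_RGB2HSV)
for u,v in ((236,200),(242,195),(247,205)): print(hsv[v,u],im[v,u])
print(hsv[int(298/1.3),int(88/1.3)])
E
python3 - <<'E'
import re
s=open('h.py').read()
s=s.replace("m=((hsv[...,0]>=4)&(hsv[...,0]<=16)&(hsv[...,1]>165)&(hsv[...,2]>110))","m=((hsv[...,0]>=3)&(hsv[...,0]<=14)&(hsv[...,1]>170)&(hsv[...,2]>70))")
s=s[:s.index("def push")]+'''def push(mid,h,dist,feed=.02):
    L=lat(h); s=np.sign(dist); a=mid+s*.018*L
    reach(np.r_[a,.10],down(h)); move_linear(np.r_[a,.002],feed=.12)
    move_linear(np.r_[mid+(s*.0215+dist)*L,.002],feed=feed); pause(.3)
    T("pushed"); move_linear(np.r_[mid+(s*.012+dist)*L,.002],feed=.06); move_linear(np.r_[mid+(s*.012+dist)*L,.10],feed=.2)
    return mid+dist*L
'''
open('h.py','w').write(s)
from h import *
for tag,mid,h in (("L1",[.4223,.1183],3.0699),("w1",[.4537,.0447],-3.0976),("w1",[.4392,-.0702],3.083)):
    d=np.load(tag+".npz"); c={k:d[k] for k in ("mtx","D","origin","rotation")}; print(sticker(d["im"],c,np.array(mid),h))
E
```

```text
[  9 227  99] [99 36 11]
[  8 224 107] [107  39  13]
[  8 218 111] [111  41  16]
[  9 227  91]
(409, array([13.1, 33.4, 70.5]), array([-9. , 11.5]))
(15, array([57.7, 67.1, 73.9]), array([-8.8, 10. ]))
(68, array([-87.3, -71. ,  54.9]), array([-10.8,  10.4]))
```

Run:
```python
from h import *
m,h=np.array([.4223,.1183]),3.0699
n=push(m,h,-.0135); print("pred",n)
m,im,c=measure(n,h,"L2"); T()
```

```text
pushed t 19.2 F [ 0.6 -0.  -0.6] op 0.998 g 0.0
pred [0.42326702 0.13176532]
L2 mid [0.4233 0.1325] capw 38.2 sticker (665, array([-26.3,   4.5,  34.6]), array([-8.9, 11.5]))
 t 20.7 F [ 0.4 -0.4 -1.2] op 1.001 g 0.0
```

```bash
cat >> h.py <<'E'
def tilted(h,th):
    """tool down, heading h, then rolled about the tool x axis (jar axis) by th"""
    return (R.from_rotvec(th*np.array([np.cos(h),np.sin(h),0]))*R.from_rotvec(down(h))).as_rotvec()
G=.0174   # TCP beyond jar axis along the tool
def tcp(axis_pt,rot): return np.asarray(axis_pt)+G*R.from_rotvec(rot).apply([0,0,1.])
def pick(mid,h,th=0):
    o=tilted(h,th); a=np.r_[mid,.0204]; up=np.array([0,0,.09])
    p=tcp(a,o); reach(p+up,o); move_linear(p,o,feed=.12); T("at jar"); clamp(60); T("gripped")
    move_linear(p+[0,0,.06],o,feed=.15); T("lifted")
def place(x,th=0,dy=0):
    h=AH+np.pi/2; o=tilted(h,th); a=rackpt(x,dy,.0362,AH,ORG); p=tcp(a,o)
    reach(p+[0,0,.05],o); T("over slot"); print("hit",move_linear(p+[0,0,.0],o,feed=.05,until_force=12)); T("down"); print(np.round(get_tool_pos()-p,4))
def let_go():
    release(); T("released"); r=R.from_rotvec(get_eef_rot()); p=get_tool_pos(); move_linear(p-.10*r.apply([0,0,1.]),feed=.15)
E
python3 - <<'E'
from h import *
m,h=np.array([.4233,.1325]),3.0699
pick(m,h); place(.07);
E
```

```text
at jar t 22.0 F [1.  0.6 0.7] op 1.003 g 0.0
gripped t 22.5 F [-1.4  0.4  9.1] op 0.457 g 59.1
lifted t 23.0 F [-0.4 -0.3 -1. ] op 0.455 g 60.4
over slot t 24.2 F [ 0.2 -0.2 -0.8] op 0.462 g 60.4
hit False
down t 25.4 F [3.7 2.3 1.8] op 0.457 g 60.4
[0.0012 0.0007 0.0006]
```

```bash
cat >> h.py <<'E'
def look_rack(tag,x=0):
    th=AH+np.pi/2; tx=np.array([np.cos(th),np.sin(th)]); s=rackpt(x,0,0,AH,ORG)[:2]
    reach(np.r_[s+.03*tx,.24],down(th)); pause(.1); c=calibration("wrist"); im=read_camera("wrist"); np.savez(tag+".npz",im=im,**c)
    for k in (-.07,0,.07):
        print(tag,k,sticker(im,c,rackpt(k,0,0,AH,ORG)[:2],AH+np.pi/2,.0362))
    return im,c
E
python3 - <<'E'
from h import *
let_go()
im,c=look_rack("R1"); overlay(im,[(rackpt(.07,0,0,AH,ORG)[:2],AH+np.pi/2,.0362)],c,"R1",(0,0,560,420),1.3,peaks(AH,ORG)); T()
E
```

```text
released t 25.9 F [-2.8 -1.6  1.2] op 0.999 g 1.6
R1 -0.07 0
R1 0 0
R1 0.07 (452, array([-37. ,  -1.8,  27.4]), array([-7.5, 12.7]))
 t 27.5 F [ 0.1 -0.9 -0.6] op 1.001 g 0.0
```

View pics/R1.png

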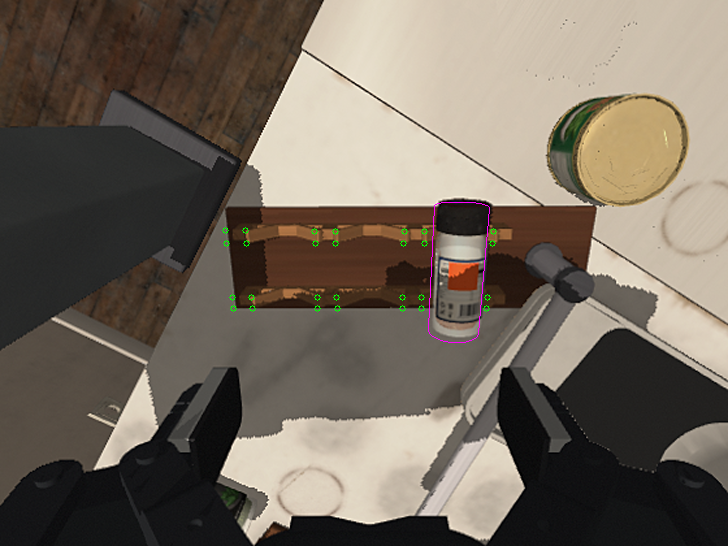

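The first jar sits in the far notches with its sticker on top (cap at (463,215)). The model is about 3 mm short along the rack, so I'll correct that. Next is the middle jar: roll it about 30 mm towards +y, slowly, then re-measure.

```bash
cat >> h.py <<'E'
ORG=ORG+.003*np.array([np.cos(AH),np.sin(AH)]); G=.011
def st(im,c,m,h):
    r=sticker(im,c,m,h); return r
E
python3 - <<'E'
from h import *
m,h=np.array([.4537,.0447]),-3.0976
m,im,c=measure(m,h,"M0")
n=push(m,h,-.027); print("pred",n)
m,im,c=measure(n,h,"M1"); overlay(im,[(m,h)],c,"M1",(0,0,560,420),1.3); T()
E
```

```text
M0 mid [0.4537 0.0436] capw 38.2 sticker (85, array([54.7, 64.3, 76.8]), array([-10.3,  10.1]))
pushed t 32.5 F [-0.8  0.2  0.3] op 0.997 g 0.0
pred [0.45256251 0.07053972]
M1 mid [0.4526 0.0704] capw 38.9 sticker (647, array([-20. ,   8. ,  41.9]), array([-10.5,   9.9]))
 t 34.0 F [ 0.4  0.9 -1.1] op 0.998 g 0.0
```

Run:
```python
from h import *
m,h=np.array([.4526,.0704]),-3.0976
pick(m-.0034*lat(h),h,-np.radians(20)); place(0,-np.radians(20))
let_go()
im,c=look_rack("R2"); overlay(im,[(rackpt(k,0,0,AH,ORG)[:2],AH+np.pi/2,.0362) for k in (0,.07)],c,"R2",(0,0,560,420),1.3,peaks(AH,ORG)); T()
```

```text
at jar t 35.3 F [0.1 0.2 0.9] op 0.997 g 0.0
gripped t 35.8 F [-2.2 -2.3  9.1] op 0.456 g 59.2
lifted t 36.4 F [-0.1 -0.7 -1.7] op 0.452 g 60.4
over slot t 38.0 F [ 0.6 -0.1 -0.7] op 0.452 g 60.4
hit True
down t 38.9 F [-2.3 -2.7  7.6] op 0.451 g 61.4
[-0.0006 -0.0003  0.0014]
released t 39.4 F [0.3 0.4 0.3] op 0.999 g 0.0
R2 -0.07 0
R2 0 (444, array([-24.2,   6.9,  37.9]), array([-9.2, 11.4]))
R2 0.07 (448, array([-25.5,   6.1,  36. ]), array([-7.4, 12.6]))
 t 41.2 F [-1.2  0.2  0.8] op 1.001 g 0.0
```

View pics/R2.png

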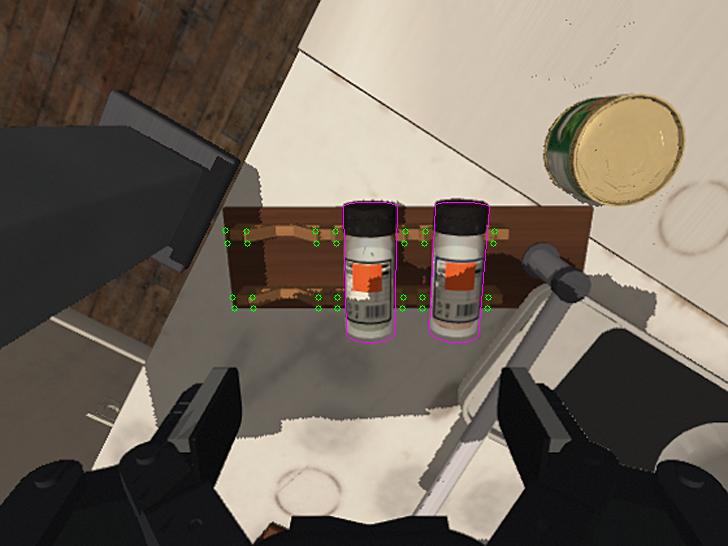

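Both jars are seated with stickers up ((368,277) and (460,277)). The right jar rolls the long way (about 3/4 turn towards +y), which keeps the tilted grasp clear of the edge strip.

Run:
```python
from h import *
m,h=np.array([.4392,-.0702]),3.083
m,im,c=measure(m,h,"S0")
n=push(m,h,-.090,feed=.025); print("pred",n)
m,im,c=measure(n,h,"S1"); overlay(im,[(m,h)],c,"S1",(0,0,560,420),1.3); T()
```

```text
S0 mid [ 0.4391 -0.0712] capw 36.8 sticker (62, array([-76.2, -66.3,  69.4]), array([-14.7,  11.1]))
pushed t 48.5 F [-0.2 -1.  -0.4] op 1.003 g 0.0
pred [0.44441139 0.01864083]
S1 mid [0.4444 0.0189] capw 38.1 sticker (687, array([-26.1,   4.4,  37.3]), array([-11.3,   9.8]))
 t 50.0 F [-0.1  0.6 -0.7] op 0.997 g 0.0
```

View pics/S1.png

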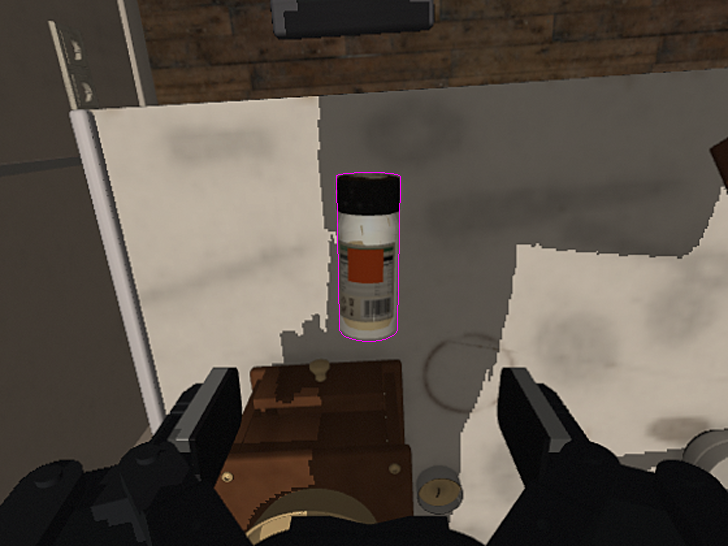

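The sticker is on top at (366,265), within about 5°. Next: pick the jar up, place it in the near notches and check.

Run:
```python
from h import *
m,h=np.array([.4444,.0189]),3.083
pick(m-.0018*lat(h),h,-np.radians(20)); place(-.07,-np.radians(20))
let_go()
im,c=look_rack("R3"); overlay(im,[(rackpt(k,0,0,AH,ORG)[:2],AH+np.pi/2,.0362) for k in (-.07,0,.07)],c,"R3",(0,0,560,420),1.3); T()
```

```text
at jar t 51.3 F [ 0.  -0.5 -0.1] op 0.999 g 0.0
gripped t 51.8 F [-1.6 -2.6  9.1] op 0.452 g 59.2
lifted t 52.4 F [ 0.5  0.5 -1.3] op 0.462 g 60.4
over slot t 54.0 F [-0.4  0.5 -0.8] op 0.452 g 60.4
hit True
down t 54.9 F [-4.3 -3.  12.3] op 0.454 g 61.9
[-0.0005 -0.0003  0.0014]
released t 55.5 F [ 0.  -0.9 -0.5] op 1.002 g 0.0
R3 -0.07 (446, array([-25.6,   2.9,  37.8]), array([-9.6, 10.7]))
R3 0 (442, array([-24.3,   6.9,  37.9]), array([-8.9, 11.4]))
R3 0.07 (450, array([-25. ,   6.2,  36.6]), array([-7.5, 12.5]))
 t 57.4 F [0.6 0.9 0. ] op 1.004 g 0.0
```

View pics/R3.png

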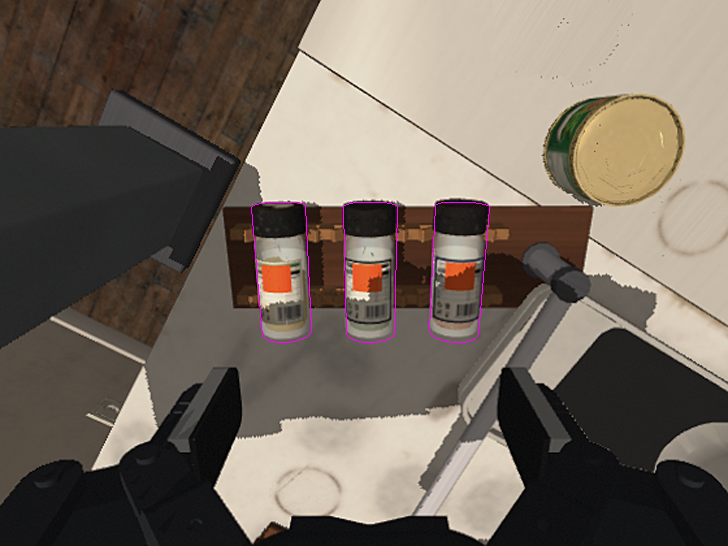

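```bash
cat >> h.py <<'E'
HINGE=np.array([.5972,.421])
E
python3 - <<'E'
from h import *
p,o=bar_pose(1.15,.18); reach(p,o)
p,o=bar_pose(1.15,.08); print(move_linear(p,o,until_force=15)); T("down"); clamp(30); T("clamp")
for b in np.linspace(1.15,.1,8)[1:]:
    p,o=bar_pose(b); move_linear(p,o,feed=.12)
T("near stop")
for b in np.arange(.07,-.1,-.03):
    p,o=bar_pose(b); hit=move_linear(p,o,feed=.04,until_force=8); print(round(b,2),hit,np.round(get_contact_force(),1))
    if hit: break
q=get_tool_pos(); print(q, ((np.arctan2(*(q[:2]-HINGE)[::-1])-AH-np.pi+np.pi)%(2*np.pi))-np.pi)
T()
E
```

```text
False
down t 60.8 F [-0.4  0.2  0.1] op 1.001 g 0.0
clamp t 61.4 F [ 0.  -1.   4.4] op 0.233 g 29.9
near stop t 64.8 F [-7.6 -4.1 15.4] op 0.236 g 31.1
0.07 False [-8.3 -5.9 15.9]
0.04 False [-8.3 -4.8 16.5]
0.01 False [-8.3 -4.8 16.3]
-0.02 True [ 1.9 -5.   5.4]
[0.37503899 0.28907938 0.08020832] -0.0061470773232441545
 t 66.0 F [ 1.9 -5.   5.4] op 0.234 g 30.7
```

Run:
```python
from h import *
q=get_tool_pos(); d=np.array([-.51,.86,0])
print(move_linear(q+.012*d,feed=.03,until_force=8)); print(get_tool_pos()-q); T("push")
f=get_tool_pos(); move_linear(f-(.0015)*d,feed=.03); T("relax")
release(); p=get_tool_pos(); p[2]=.19; move_linear(p,feed=.15)
look_rack("R4",-.02)
th=AH+np.pi/2; d4=np.load("R4.npz"); c={k:d4[k] for k in ("mtx","D","origin","rotation")}
hg=rackpt(.147,0,.075,AH,ORG); ax=[rackpt(x,y,.074,AH,ORG) for x in (-.08,0,.1) for y in (-.008,.008)]+[rackpt(-.11,0,.104,AH,ORG)]
overlay(d4["im"],[],c,"R4",(0,0,560,420),1.3,ax); T()
```

```text
True
[ 7.16860314e-05 -7.73540990e-05  3.44103575e-05]
push t 66.2 F [ 0.9 -3.7  5.7] op 0.237 g 30.7
relax t 66.5 F [-3.8 -2.1  7.3] op 0.236 g 30.9
R4 -0.07 (178, array([-26.4,   4. ,  39.3]), array([ 3.4, 11.2]))
R4 0 (163, array([-24. ,   7.6,  41. ]), array([ 4.2, 11.4]))
R4 0.07 (191, array([-24.9,   7.5,  36.6]), array([ 4.6, 13. ]))
 t 69.6 F [-0.5  0.2  0.5] op 1.0 g 0.0
```

View pics/R4.png

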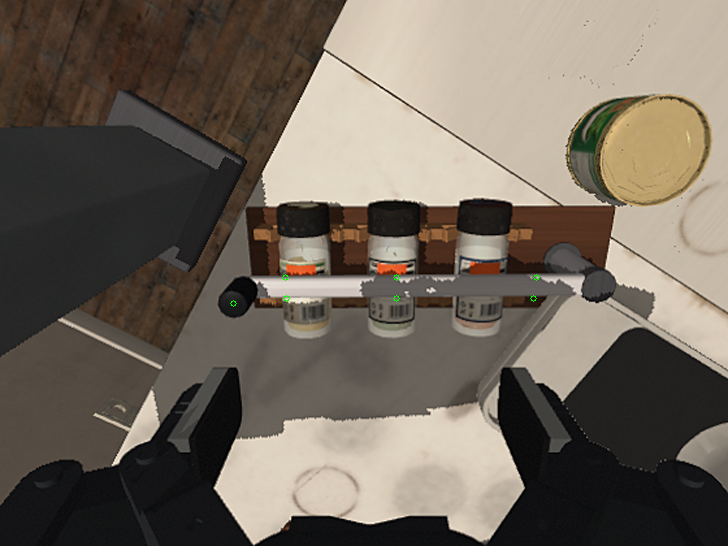

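The bar lies over all three jars, but the stop contact was ambiguous, so I'll confirm it by nudging the knob cleanly with an open finger.

Run:
```python
from h import *
d=np.array([-.51,.86,0]); p,o=bar_pose(0,.08)
reach(p+[0,0,.10],o); move_linear(p,o,feed=.12); T("caged")
s=p+.024*d; move_linear(s,feed=.06)
hit=move_linear(p+.050*d,feed=.02,until_force=6); q=get_tool_pos(); print(hit,"travel",(q-p)@d); T("stop?")
move_linear(p,feed=.06); move_linear(p+[0,0,.12],feed=.15)
q=get_tool_pos(); look_rack("R5",-.02); d5=np.load("R5.npz")["im"]; crop(d5,150,120,500,290,"R5",2.2); T()
```

```text
caged t 72.0 F [ 0.9 -0.2  0.1] op 1.002 g 0.0
True travel 0.03382040600261839
stop? t 73.2 F [ 2.  -1.9  1.6] op 0.999 g 1.7
R5 -0.07 (156, array([-26.5,   3.8,  39.2]), array([ 4.4, 11.3]))
R5 0 (138, array([-24. ,   7.5,  40.9]), array([ 5.2, 11.3]))
R5 0.07 (167, array([-24.6,   7.6,  36.5]), array([ 5.4, 13.1]))
 t 76.5 F [-0.8 -0.4  1.2] op 1.001 g 0.0
```

View pics/R5.png

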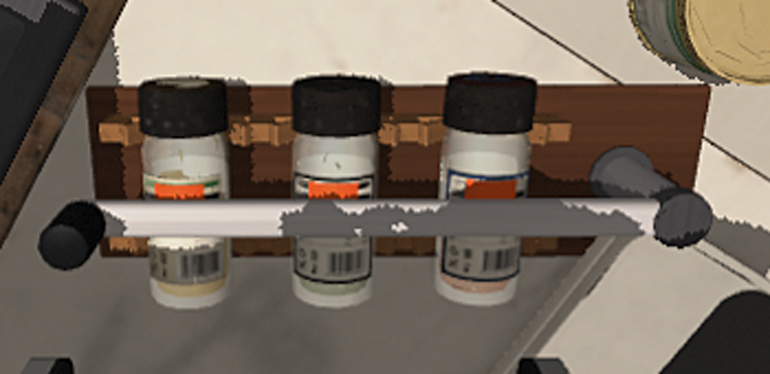

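```bash
python3 -c "
from rig import *
pause(.5); print(close_job())"
```

```text
the job is handed in; nothing more can be done
None
```

The job is handed in: all three jars lie in the rack with their orange stickers on top (within about 10°), the keeper bar is back at its stop, and the mug, tea light, tin and garlic were left alone.

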